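Bleed the stock drinker and hold its valve cover over the screw holes

TASK

Press the red pad on the drinker's paddle down to its stop for a moment to bleed off the pressure and let it spring back up. Then take the teal cover plate by its rib and hold it level over the open valve box, its four holes lined up with the four threaded holes, hovering about 15 mm above the flange without touching it. Finish still holding it there so that I can start the screws, and leave everything else on the counter where it is.

Things in the scene. Friction and masses are not known exactly. Their poses are not given: they have to be found in the camera images.
- paddle_pad (a point): Centre of the top of the red press pad (30 x 44 mm) on the drinker's steel paddle (110 mm long, 60 mm wide), which is hinged at the valve-box side of the bowl and reaches over the bowl. The pad is 80 mm from the hinge, about 80 mm above the counter when up and 56 mm when fully down; below it is the open bowl.
- paddle (a joint): Angle of the drinker's paddle: 0 up at rest, 0.30 rad pressed down to its stop. A spring brings it back up; holding it at the stop takes about 8 N at the pad.
- box_top (a point): Centre of the drinker's open valve box, at its top: a level bright metal flange, 94 mm along x (x runs from bowl to box) by 130 mm along y, 76 mm above the counter, with a 40 x 84 mm opening. 130 mm from the paddle pad along +x. Four 8 mm threaded holes (dark dots) at x = -32 and +32, y = -50 and +50 mm.
- box_hole_a (a point): Mouth of the threaded hole at x = -32, y = +50 mm from point box_top, at the height of the flange's top.
- box_hole_b (a point): Mouth of the diagonally opposite threaded hole, at x = +32, y = -50 mm from point box_top.
- cover_grip (a point): Grip point on the rib of the loose teal cover plate, on the plate's vertical axis, 30 mm above its underside; z is up. Plate 124 mm (x) x 88 mm (y) x 8 mm, 0.15 to 0.31 kg, lying flat on the counter; the same after a half turn. The upright rib at its centre is 60 mm along x, 14 mm thick along y, its top 53 mm above the underside.
- cover_hole_a (a point): Centre of one of the plate's four 14 mm through holes (at x = -50 and +50, y = -32 and +32 mm from cover_grip): the one at x = +50, y = +32 mm, at the underside (30 mm below cover_grip).
- cover_hole_b (a point): Centre of the diagonally opposite hole, at x = -50, y = -32 mm, at the underside.
- drinker: Grey stock drinker fixed to the counter: an open round bowl (200 mm across, rim 60 mm high) joined to a valve box. Origin on the counter, 90 mm before the box's centre and 60 mm behind the bowl's centre; x points from bowl to box, z up; at yaw 0 x points away from the robot.
- feed_bowl: Pink plastic feeding bowl, 130 mm across, 50 mm high, origin at its underside. Bystander.
- jar: Tall glass jar with a hinged stainless lid, 110 mm across, 222 mm high, origin at its underside. Bystander.
- brush: Black rubber curry brush, 120 x 70 mm, 53 mm high with its handle, origin at its underside. Bystander.
- opener: Flat chrome bottle opener, 134 mm long, 5 mm thick, origin at its underside. Bystander.
- toy: Orange hard plastic ball-shaped toy with a flat foot, 67 mm across, 62 mm high, origin at its underside. Bystander.
- screwdriver: Screwdriver lying on the counter. Bystander.
- screw_tray: Small white tray of screws, 70 x 100 mm, 28 mm high, origin at its underside. Bystander.
Things that resemble listed ones, but are neither listed nor needed, are in the scene too. What is shaped like the part that bears cover_grip but orange or purple is not meant.

How it is judged (in metres and radians):
On the way, in this order (a step that is already met when the one before it is completed fails the run):
1. the paddle is pressed down to its stop (value of joint paddle above 0.27 rad), for 0.2 s.
2. the paddle is let back up (value of joint paddle below 0.05 rad), for 0.1 s.
3. the cover plate is lifted off the counter by the gripper (height (world z) of cover_grip above 0.08 m and contact force between cover and the fingers above 1 N), for 0.1 s.
At the end, for the whole second after the job is handed in: The gripper holds the cover still (under 20 mm/s), within 0.12 rad of level, underside 4 to 30 mm above the box flange, not touching the drinker, the plate holes within 5 mm horizontally of the threaded holes (either way round); the paddle is up (below 0.05 rad) (((horizontal distance between cover_hole_a and box_hole_a below 0.005 m and horizontal distance between cover_hole_b and box_hole_b below 0.005 m) or (horizontal distance between cover_hole_a and box_hole_b below 0.005 m and horizontal distance between cover_hole_b and box_hole_a below 0.005 m)) and z of cover_hole_a in the frame of box_top between 0.004 and 0.03 m and z of cover_hole_b in the frame of box_top between 0.004 and 0.03 m and angle between cover_grip's own z axis and vertical below 0.12 rad and contact force between cover and the fingers above 1 N and contact force between cover and drinker below 0.2 N and linear speed of cover below 0.02 m/s and angular speed of cover below 0.15 rad/s and value of joint paddle below 0.05 rad); the arm keeps its last pose, push and grip.
It fails at once if something else on the counter is moved by more than 30 mm (distance of any of feed_bowl, jar, brush, opener, toy, screwdriver, screw_tray from where it was at the start of the episode above 0.03 m).
It also fails if it takes over 54 s, if anything falls off the work surface, if the arm or the gripper's body presses on something with over 40 N, if the wrist force passes 120 N, or if a joint passes its speed limit or range.

ROBOT

A 6-joint arm with a two-finger parallel gripper is mounted at the origin on the work surface. World frame = base frame: x ahead of the robot, y to its left, z up, the work surface at z = 0. Lengths are in mm, angles in rad, forces in N, time in s.
With the tool pointing down it reaches from about 275 to 975 mm from the base axis. Payload 8.4 kg.
Tool frame: the origin (TCP) lies at the very end of the fingers, on their centre line; the grasp point (between the pads) lies 19 mm behind it; z points along the fingers, y is the direction in which the jaws open and shut (so a half turn about z gives the same grasp; the last joint's range is limited). The gripper opens to 92 mm and grips with 3 to 60 N. Pads are 20 mm wide; open, the fingers measure 128 mm over their backs; the gripper's body (75 mm by 189 mm) begins 69 mm behind the grasp point.
Start: joints at [1.118, 0.353, 1.633, -0, 1.155, -0.002], TCP at [272.302, 562.565, 214.583] pointing down, gripper open.
Joint ranges: [-2.63, 2.63], [-0.92, 2.1], [0.06, 2.66], [-1.3, 4.44], [0, 2.69], [-3.02, 3.02]. Speed limits (rad/s): [2.22, 2.22, 2.79, 3.14, 3.14, 3.14].

INTERFACE

Orientations are given as a 3x3 rotation matrix whose columns are the frame's x, y, z axes.
In Python, from workcell import monitor, eyes, r gives the robot as it stands.
- The arm moves only by the shell command python3 -m pendant 'ROWS' [FORCE]. ROWS is a JSON object of lists of equal length, an entry for each row: "claw": the finger opening in mm, from 0 to 91.9; "slide": the shift along the tool's x, y, z in mm, a list of three; "turn": the turn about the tool's z in degrees. In form: {"claw": [claw, ...], "slide": [[tx, ty, tz], ...], "turn": [turn, ...]}. A call has exactly 5 rows; each row shifts and turns the pose as measured when the row begins, along the tool's axes as they then stand; what a row does not reach is not made up. A row lasts 1/10 s, in which the tool goes at most 50 mm and 8.59 degrees, less where a joint would pass 70% of its speed; a pose out of reach is approached as far as the arm can. A call with a gripper value outside its range is refused whole. The fingers move at their own pace and stop on an object; FORCE is the grip in N (left out, the last holds). Time passes only in rows, so rows that do not move let the fingers close, or fill a call up. It gives the time, the measured TCP pose, the force and the opening at its end, in the units of the state.
- monitor.get_state(): the state, without advancing time (a new reading comes with each control period).
- eyes.grab_frame(name): name is "scene" or "side" or "wrist"; returns a dict with "image" (400x640x3 uint8, blue, green, red), "fov_y" (degrees; the focal length in pixels is half the picture's height over the tangent of half this angle, whatever the lens; pixels are square), "cx", "cy" (the principal point, pixels), "rvec" (rotation vector, rad) and "tvec" (3), from world to camera coordinates, as OpenCV has them. Camera axes: x right, y down, z forward; pixel columns grow to the right and rows downward; lengths in mm; the calibration is good to about 2 mm. The wrist camera is an equidistant fisheye: a pixel r from the principal point sees the ray r / f radians off the axis. A picture is of the moment at which its call begins. There is no depth.
- r.job_done(): hands the job in, once; it reports no verdict.
The state is a dict: "clock": time; "qpos": joint angles; "joint_velocities": joint speeds; "effort": joint torques, N m; "tcp_pos": TCP position; "ee_rot": TCP orientation; "ft_force": force on the tool from outside, world axes, zero at the start; "wrist_torque": the same for the moment, N m; "grip_width": finger opening in mm.
Only numpy, scipy, OpenCV 4.12 (cv2) and the standard library are available. Lean on these libraries where they do the work, as an engineer would, in place of code of your own. Each camera call takes 0.05 s, during which the arm holds its last target.

## Working session

There is one attempt and no reset: what is moved stays moved. The work goes in short steps, Python scripts to look and compute and a shell command to move; the robot and the scene stay as the last step left them, time stands still between calls to the robot, and variables do not carry over. Pictures are saved under pics/ and viewed, and the job is handed in when it is done.

```bash
mkdir -p pics; ls; python3 - <<'E'
from workcell import monitor, eyes, r
import cv2,json
s=monitor.get_state();print(s)
for n in ["scene","side","wrist"]:
    f=eyes.grab_frame(n);cv2.imwrite(f"pics/{n}0.png",f["image"]);print(n,{k:v for k,v in f.items() if k!="image"})
E
```

```text
pics
{'clock': 0.0, 'qpos': array([ 1.11760364e+00,  3.53621038e-01,  1.63417421e+00,  4.79253650e-05,
        1.15520373e+00, -2.38564827e-03]), 'joint_velocities': array([ 0.00168298,  0.00088458,  0.00037808,  0.00027053, -0.00149421,
        0.00176393]), 'effort': array([-4.13550606e-04, -5.93830705e+01, -3.34228277e+01,  6.99164509e-02,
        2.32627761e-02, -8.10147503e-05]), 'tcp_pos': array([272.05626703, 562.10034372, 213.86348876]), 'ee_rot': array([[-9.00087315e-01,  4.35709073e-01, -6.55162231e-04],
       [ 4.35709563e-01,  9.00086455e-01, -1.24516390e-03],
       [ 4.71734403e-05, -1.40621668e-03, -9.99999010e-01]]), 'ft_force': array([ 1.03116462,  0.89377036, -0.01910505]), 'wrist_torque': array([-0.04908714, -0.01652961, -0.12503307]), 'grip_width': 92.00524266399104}
scene {'fov_y': 43.011248245108774, 'cx': 315.4556063537475, 'cy': 195.80580778999396, 'rvec': array([ 1.20227696,  2.2298595 , -1.04941489]), 'tvec': array([ 316.14472828, -263.54670368, 1980.23619227])}
side {'fov_y': 42.21580680250877, 'cx': 326.1399071717293, 'cy': 199.75261069631856, 'rvec': array([ 2.0107964 , -0.62400427,  0.36145816]), 'tvec': array([-480.15622006,  255.67620419, 1470.24930897])}
wrist {'fov_y': 65.70646984690485, 'cx': 319.74189988463326, 'cy': 202.31686213420025, 'rvec': array([-2.43948042, -1.53076039, -0.22797499]), 'tvec': array([-625.45920107,  -33.65906011,  392.57207565])}
```

View pics/scene0.png

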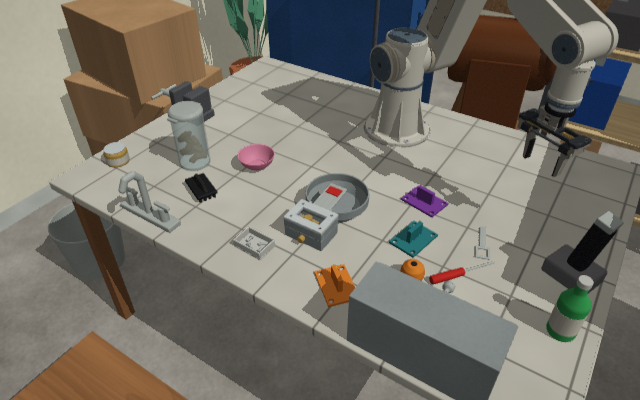

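View pics/side0.png

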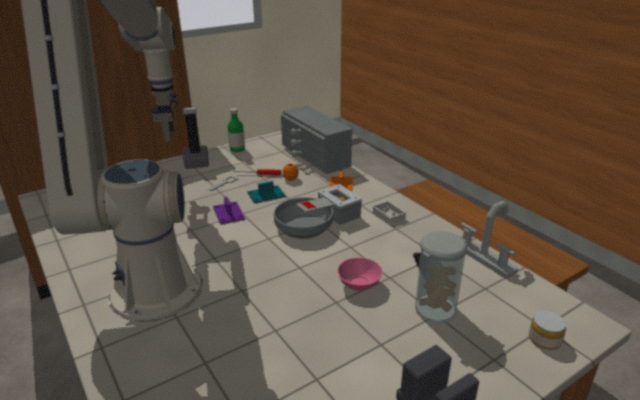

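View pics/wrist0.png

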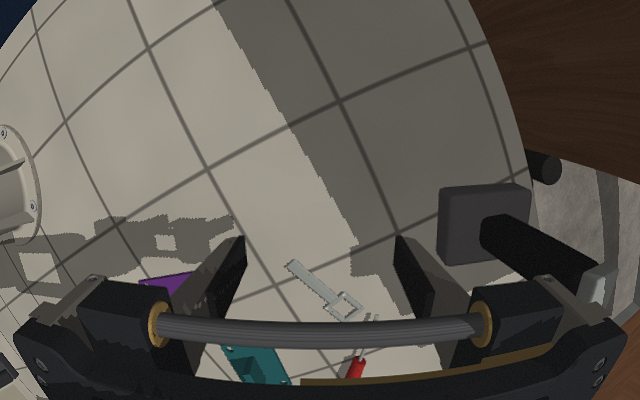

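The scene view shows the red pad near (333,190), the valve box near (311,216), the teal plate near (413,238), and purple and orange look-alikes. I'll enlarge those areas.

```bash
python3 - <<'E'
import cv2
a=cv2.imread("pics/scene0.png");b=cv2.imread("pics/side0.png")
cv2.imwrite("pics/c1.png",cv2.resize(a[160:260,270:370],None,fx=6,fy=6,interpolation=cv2.INTER_CUBIC))
cv2.imwrite("pics/c2.png",cv2.resize(a[205:265,375:455],None,fx=8,fy=8,interpolation=cv2.INTER_CUBIC))
cv2.imwrite("pics/c3.png",cv2.resize(b[160:240,240:370],None,fx=6,fy=6,interpolation=cv2.INTER_CUBIC))
E
```

```text
(no output)
```

View pics/c1.png

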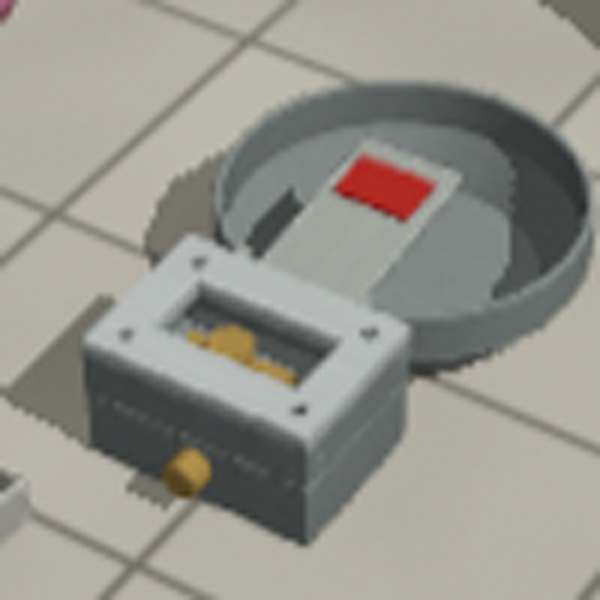

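View pics/c2.png

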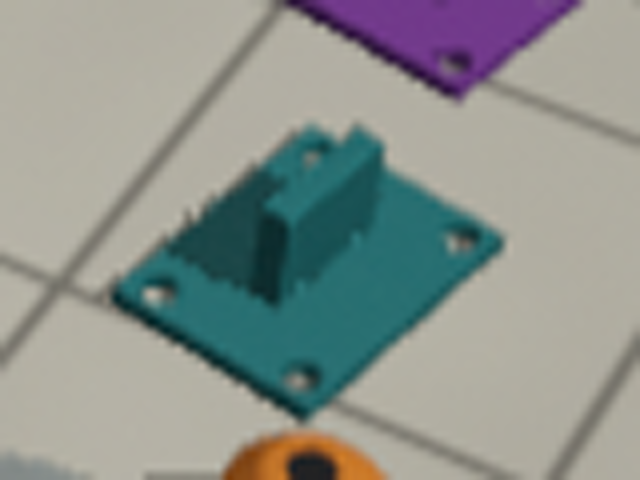

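View pics/c3.png

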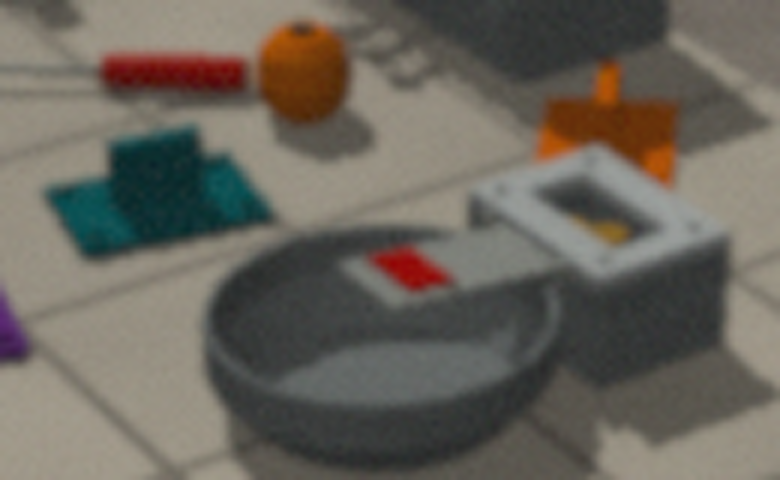

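```bash
cat > h.py <<'E'
import numpy as np, cv2
from scipy.optimize import least_squares
from workcell import monitor, eyes, r
def f_of(F): return 200/np.tan(np.radians(F["fov_y"])/2)
def ray(F,px,fish=False):
    f=f_of(F);u=np.array(px,float)-[F["cx"],F["cy"]]
    if fish:
        rr=np.hypot(*u);t=rr/f;d=np.array([*(u/max(rr,1e-9)*np.sin(t)),np.cos(t)])
    else: d=np.array([u[0]/f,u[1]/f,1])
    R=cv2.Rodrigues(F["rvec"])[0];return -R.T@F["tvec"],R.T@d
def onplane(F,px,z,fish=False):
    c,d=ray(F,px,fish);return c+d*(z-c[2])/d[2]
def proj(F,P,fish=False):
    R=cv2.Rodrigues(F["rvec"])[0];p=R@np.array(P,float)+F["tvec"];f=f_of(F)
    if fish:
        h=np.hypot(p[0],p[1]);t=np.arctan2(h,p[2]);return np.array([F["cx"]+f*t*p[0]/h,F["cy"]+f*t*p[1]/h])
    return np.array([F["cx"]+f*p[0]/p[2],F["cy"]+f*p[1]/p[2]])
def crop(px,o,k): return (np.array(px,float)+.5)/k-.5+np.array(o)
def fit(model,meas):
    model=np.array(model,float)[:,:2];meas=np.array(meas)[:,:2]
    a=model-model.mean(0);b=meas-meas.mean(0)
    th=np.arctan2((a[:,0]*b[:,1]-a[:,1]*b[:,0]).sum(),(a*b).sum())
    R=np.array([[np.cos(th),-np.sin(th)],[np.sin(th),np.cos(th)]])
    t=meas.mean(0)-R@model.mean(0)
    return t,th,meas-(model@R.T+t)
E
python3 - <<'E'
from h import *
S=eyes.grab_frame("scene");D=eyes.grab_frame("side")
o=(270,160)
b=[onplane(S,crop(p,o,6),76) for p in [(199,262),(369,332),(126,334),(300,410)]]
pad=onplane(S,crop((385,188),o,6),80);print("pad",pad, "side",onplane(D,crop((410,269),(240,160),6),80))
t0=np.mean(b,0);print("box",t0,np.round(b,1))
# +x from pad to box; near-pad holes are first two
for m in ([(-32,50),(-32,-50),(32,50),(32,-50)],[(-32,-50),(-32,50),(32,-50),(32,50)]):
    t,th,e=fit(m,b);print(t,th,np.abs(e).max(), "pad pred",t-130*np.array([np.cos(th),np.sin(th)]))
c=[onplane(S,crop(p,(375,205),8),8) for p in [(315,155),(462,238),(160,291),(301,377)]]
print(np.round(c,1))
for m in ([(50,32),(50,-32),(-50,32),(-50,-32)],[(50,-32),(50,32),(-50,-32),(-50,32)]):
    t,th,e=fit(m,c);print(t,th,np.abs(e).max())
# side check: rib top corners/corners
for p in [(85,258),(275,215),(45,190),(225,150)]: print("side plate corner",onplane(D,crop(p,(240,160),6),8))
print([onplane(D,crop(p,(240,160),6),76).round(1) for p in [(470,188),(592,145),(730,238),(605,280)]])
for p in [(100,298),(310,412),(506,240),(312,128)]: print("scene plate corner",onplane(S,crop(p,(375,205),8),8))
E
```

```text
pad [545.63616618  49.98081503  80.        ] side [541.03616555  47.6162302   80.        ]
box [672.73111196  50.6835316   76.        ] [[6.418e+02 5.000e-01 7.600e+01]
 [6.397e+02 9.950e+01 7.600e+01]
 [7.054e+02 1.300e+00 7.600e+01]
 [7.041e+02 1.015e+02 7.600e+01]]
[672.73111196  50.6835316 ] -3.127947432566145 64.38942956021492 pad pred [802.71900967  52.45735528]
[672.73111196  50.6835316 ] 0.018501778342549572 0.6304749845142368 pad pred [542.75336186  48.27843763]
[[471.9 293.5   8. ]
 [483.5 358.6   8. ]
 [570.  277.2   8. ]
 [581.6 339.2   8. ]]
[526.72712254 317.12618029] 2.9613307261839013 1.118018143648328
[526.72712254 317.12618029] 2.961111219379141 64.0905483630666
side plate corner [452.0853768  276.95026703   8.        ]
side plate corner [574.47116022 257.9320991    8.        ]
side plate corner [471.49550065 368.62993593   8.        ]
side plate corner [591.99265605 351.23037841   8.        ]
[array([624.9, 113.6,  76. ]), array([715.3, 117. ,  76. ]), array([713.7, -20.2,  76. ]), array([627.3, -18.4,  76. ])]
scene plate corner [585.28317447 260.38212679   8.        ]
scene plate corner [595.53429272 349.277158     8.        ]
scene plate corner [475.52140739 372.77123763   8.        ]
scene plate corner [458.59243981 286.03371707   8.        ]
```

```bash
cat > go.py <<'E'
import sys
from h import *
s=monitor.get_state();R=np.array(s["ee_rot"]);p=np.array(s["tcp_pos"])
ya=np.degrees(np.arctan2(R[1,1],R[0,1]))
print("t",round(float(s["clock"]),2),"tcp",p.round(1),"yang",round(ya,2),"tilt",np.degrees(np.arccos(-R[2,2])).round(2),"F",np.round(s["ft_force"],1),"w",round(s["grip_width"],1),"q",np.round(s["qpos"],2))
if len(sys.argv)>3:
    g=np.array(list(map(float,sys.argv[1:4])));print("tool delta",(R.T@(g-p)).round(1))
    if len(sys.argv)>4: print("turn", round(ya-float(sys.argv[4]),2))
E
python3 -m pendant '{"claw":[0,0,0,0,0],"slide":[[-38,-28,0],[-38,-28,0],[-38,-28,0],[-38,-28,0],[-38,-28,0]],"turn":[-7.7,-7.8,0,0,0]}'; python3 go.py 542 48 150 79.7
```

```text
clock: 0.75
tcp_pos: [420.1, 378.7, 213.5]
ee_rot: [[-0.987, 0.161, -0.001], [0.161, 0.987, 0.001], [0.001, 0.001, -1.0]]
ft_force: [-0.5, 0.1, -0.4]
grip_width: 54.2
t 0.75 tcp [420.1 378.7 213.5] yang 80.75 tilt 0.08 F [-0.5  0.1 -0.4] w 54.2 q [ 0.73  0.26  1.76  0.    1.12 -0.68]
tool delta [-173.5 -306.8   63. ]
turn 1.05
```

```bash
python3 -m pendant '{"claw":[0,0,0,0,0],"slide":[[-24,-43,2],[-24,-43,4],[-24,-43,4],[-24,-43,6],[-24,-43,6]],"turn":[1,0,0,0,0]}'; python3 go.py 542 48 110 79.7
```

```text
clock: 1.25
tcp_pos: [503.8, 143.9, 192.2]
ee_rot: [[-0.984, 0.178, 0.004], [0.178, 0.984, 0.003], [-0.003, 0.004, -1.0]]
ft_force: [1.2, 0.8, -0.5]
grip_width: 13.8
t 1.25 tcp [503.8 143.9 192.2] yang 79.74 tilt 0.29 F [ 1.2  0.8 -0.5] w 13.8 q [ 0.27  0.22  1.87  0.    1.04 -1.12]
tool delta [-54.5 -87.8  82. ]
turn 0.04
```

```bash
python3 -m pendant '{"claw":[0,0,0,0,0],"slide":[[-22,-35,20],[-22,-35,20],[-10,-18,20],[0,0,15],[0,0,5]],"turn":[0,0,0,0,0]}'; python3 go.py 542 48 82 79.7; python3 - <<'E'
from h import *
for n in ("scene","side","wrist"):
    f=eyes.grab_frame(n)["image"]
    if n=="scene": f=cv2.resize(f[120:250,270:420],None,fx=4,fy=4)
    if n=="side": f=cv2.resize(f[110:250,240:380],None,fx=4,fy=4)
    cv2.imwrite(f"pics/{n}1.png",f)
E
```

```text
clock: 1.75
tcp_pos: [545.1, 37.3, 110.3]
ee_rot: [[-0.983, 0.185, 0.008], [0.185, 0.983, 0.003], [-0.007, 0.004, -1.0]]
ft_force: [0.3, -0.2, -0.4]
grip_width: 0.6
t 1.75 tcp [545.1  37.3 110.3] yang 79.33 tilt 0.48 F [ 0.3 -0.2 -0.4] w 0.6 q [ 0.06  0.35  1.9   0.    0.88 -1.32]
tool delta [ 5.2  9.8 28.3]
turn -0.37
```

View pics/scene1.png

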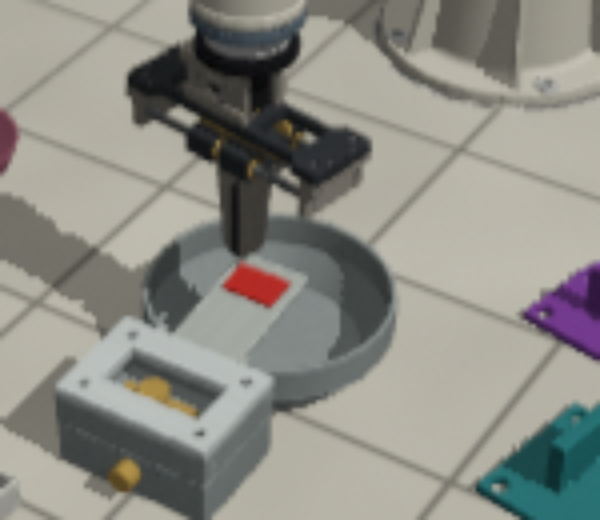

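View pics/side1.png

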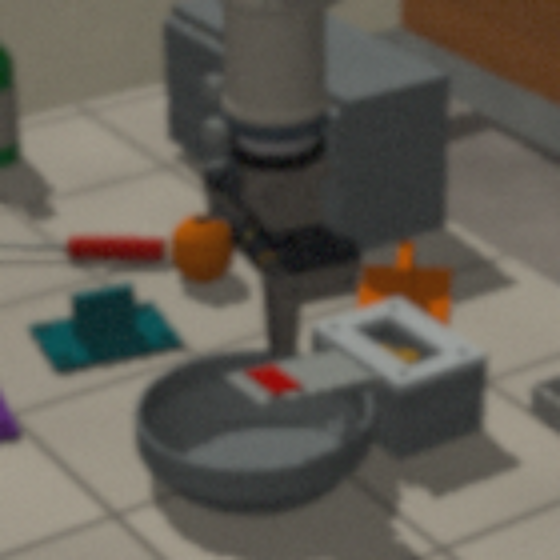

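View pics/wrist1.png

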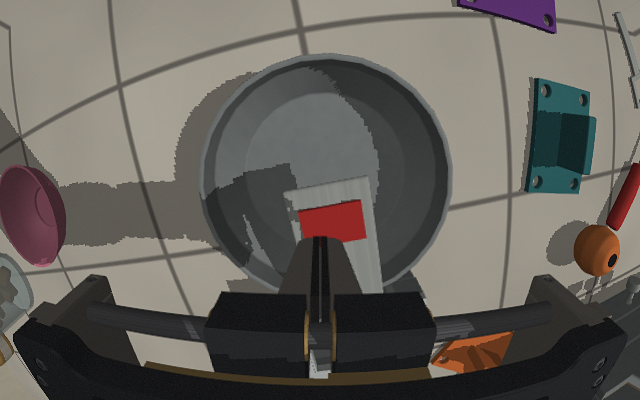

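The wrist view shows the red pad centred near (332,221), just ahead and to the right of the closed fingertips. I'll check that against the scene estimate.

```bash
python3 - <<'E'
from h import *
W=eyes.grab_frame("wrist")
print(onplane(W,(332,221),80,True))
P=[onplane(W,p,8,True).round(1) for p in [(545,90),(583,99),(536,182),(574,184)]]
print(P,np.mean(P,0)); print(fit([(50,-32),(50,32),(-50,-32),(-50,32)],[P[0],P[1],P[2],P[3]]))
E
python3 go.py 542 48 82 79.7
```

```text
[540.61717075  49.54238895  80.        ]
[array([469.8, 295.4,   8. ]), array([481.4, 359.8,   8. ]), array([568.7, 276.4,   8. ]), array([581.4, 341.7,   8. ])] [525.325 318.325   8.   ]
(array([525.325, 318.325]), np.float64(2.957760141358896), array([[-12.21704615, -63.52575287],
       [ 11.08207976,  63.79586863],
       [-11.63207976, -64.24586863],
       [ 12.76704615,  63.97575287]]))
t 1.95 tcp [546.1  38.8 112.4] yang 79.47 tilt 0.64 F [ 0.1 -0.1  0.4] w 0.8 q [ 0.07  0.35  1.9   0.    0.88 -1.32]
tool delta [ 6.   8.1 30.4]
turn -0.23
```

```bash
python3 -m pendant '{"claw":[0,0,0,0,0],"slide":[[6,9,6],[0,0,10],[0,0,8],[0,0,10],[0,0,8]],"turn":[0,0,0,0,0]}'; python3 go.py 542 48 56 79.7
```

```text
clock: 2.45
tcp_pos: [543.2, 52.3, 70.5]
ee_rot: [[-0.984, 0.179, 0.015], [0.179, 0.984, 0.004], [-0.014, 0.007, -1.0]]
ft_force: [-3.4, -1.2, 4.7]
grip_width: 0.3
t 2.45 tcp [543.2  52.3  70.5] yang 79.69 tilt 0.91 F [-3.4 -1.2  4.7] w 0.3 q [ 0.09  0.41  1.93  0.    0.79 -1.3 ]
tool delta [ 0.7 -4.5 14.4]
turn -0.01
```

```bash
python3 -m pendant '{"claw":[0,0,0,0,0],"slide":[[1,-4,6],[0,0,6],[0,0,3],[0,0,2],[0,0,2]],"turn":[0,0,0,0,0]}'; python3 go.py 542 48 56 79.7
```

```text
clock: 2.95
tcp_pos: [543.1, 48.9, 55.5]
ee_rot: [[-0.983, 0.18, 0.017], [0.18, 0.984, 0.006], [-0.015, 0.009, -1.0]]
ft_force: [-14.5, 1.3, 39.4]
grip_width: 0.4
t 2.95 tcp [543.1  48.9  55.5] yang 79.62 tilt 1.02 F [-14.5   1.3  39.4] w 0.4 q [ 0.08  0.43  1.94  0.01  0.75 -1.31]
tool delta [ 0.9 -1.1 -0.5]
turn -0.08
```

```bash
python3 -m pendant '{"claw":[0,0,0,0,0],"slide":[[0,0,-0.7],[0,0,0],[0,0,0],[0,0,0],[0,0,0]],"turn":[0,0,0,0,0]}'; python3 go.py 542 48 56 79.7
python3 - <<'E'
from h import *
f=eyes.grab_frame("side")["image"]
cv2.imwrite("pics/side2.png",cv2.resize(f[110:250,240:380],None,fx=4,fy=4))
E
```

```text
clock: 3.45
tcp_pos: [542.6, 48.9, 58.7]
ee_rot: [[-0.983, 0.182, 0.017], [0.182, 0.983, 0.008], [-0.015, 0.011, -1.0]]
ft_force: [-3.0, 1.4, 7.7]
grip_width: 0.4
t 3.45 tcp [542.6  48.9  58.7] yang 79.5 tilt 1.08 F [-3.   1.4  7.7] w 0.4 q [ 0.08  0.42  1.94  0.01  0.76 -1.31]
tool delta [ 0.4 -1.   2.7]
turn -0.2
```

View pics/side2.png

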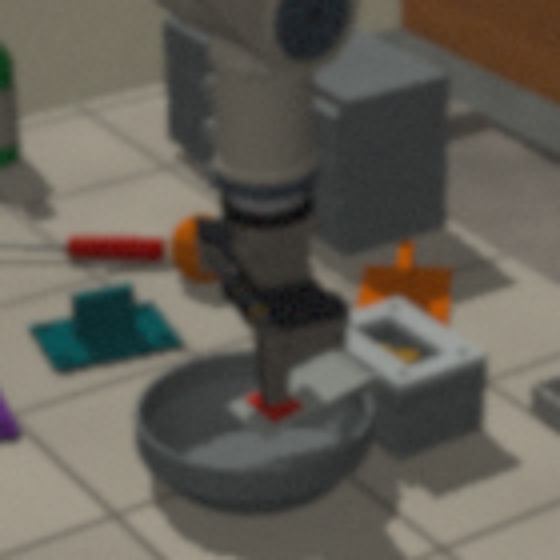

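The side view shows the paddle pushed down under the fingers. It crept up about 3 mm during the zero rows, so I'll press again with a small bias to make sure the hold is long enough.

```bash
python3 -m pendant '{"claw":[0,0,0,0,0],"slide":[[0,0,3],[0,0,1.5],[0,0,1.2],[0,0,1.2],[0,0,1.2]],"turn":[0,0,0,0,0]}'; python3 go.py 542 48 56 79.7
```

```text
clock: 4.0
tcp_pos: [542.9, 48.9, 56.4]
ee_rot: [[-0.983, 0.184, 0.017], [0.184, 0.983, 0.01], [-0.015, 0.014, -1.0]]
ft_force: [-8.3, 1.3, 22.2]
grip_width: 0.6
t 4.0 tcp [542.9  48.9  56.4] yang 79.39 tilt 1.17 F [-8.3  1.3 22.2] w 0.6 q [ 0.08  0.43  1.94  0.01  0.75 -1.31]
tool delta [ 0.7 -1.1  0.4]
turn -0.31
```

```bash
python3 -m pendant '{"claw":[0,0,0,0,0],"slide":[[0,0,1.3],[0,0,1.3],[0,0,1.3],[0,0,1.3],[0,0,1.3]],"turn":[0,0,0,0,0]}'; python3 go.py
python3 -m pendant '{"claw":[0,0,0,0,0],"slide":[[0,0,-10],[0,0,-20],[0,0,-30],[0,0,-30],[0,0,-30]],"turn":[0,0,0,0,0]}'; python3 go.py 525.5 317.5 150 79.7
python3 - <<'E'
from h import *
f=eyes.grab_frame("side")["image"]
cv2.imwrite("pics/side3.png",cv2.resize(f[110:250,240:380],None,fx=4,fy=4))
E
```

```text
clock: 4.5
tcp_pos: [542.9, 48.9, 56.3]
ee_rot: [[-0.982, 0.186, 0.018], [0.186, 0.982, 0.013], [-0.015, 0.016, -1.0]]
ft_force: [-7.8, 1.4, 23.8]
grip_width: 0.3
t 4.5 tcp [542.9  48.9  56.3] yang 79.28 tilt 1.26 F [-7.8  1.4 23.8] w 0.3 q [ 0.08  0.43  1.94  0.02  0.75 -1.32]
clock: 5.0
tcp_pos: [538.4, 46.0, 175.1]
ee_rot: [[-0.982, 0.187, 0.011], [0.187, 0.982, 0.013], [-0.009, 0.015, -1.0]]
ft_force: [0.7, 0.1, -0.4]
grip_width: 0.4
t 5.0 tcp [538.4  46.  175.1] yang 79.2 tilt 0.97 F [ 0.7  0.1 -0.4] w 0.4 q [ 0.07  0.26  1.86  0.01  1.01 -1.31]
tool delta [ 63.8 263.8  28.4]
turn -0.5
```

View pics/side3.png

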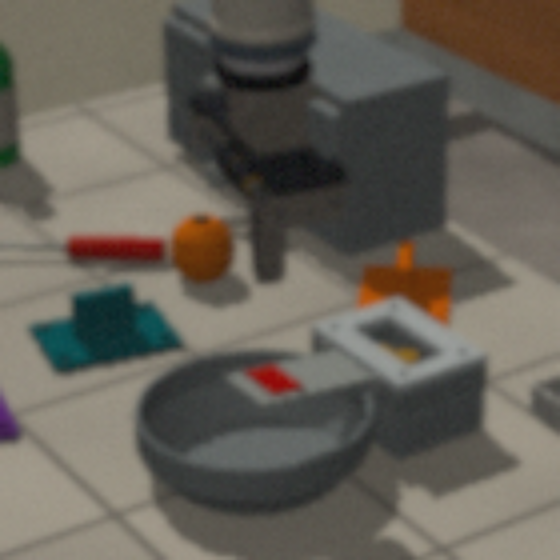

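The paddle is back up. Next I'll open to 50 mm and travel to above the teal plate.

```bash
python3 -m pendant '{"claw":[50,50,50,50,50],"slide":[[11,46,0],[11,46,0],[11,46,0],[11,46,5],[10,40,5]],"turn":[-0.5,0,0,0,0]}'; python3 go.py 525.5 317.5 110 79.7
```

```text
clock: 5.55
tcp_pos: [533.2, 277.6, 174.0]
ee_rot: [[-0.982, 0.189, 0.026], [0.189, 0.982, 0.013], [-0.023, 0.018, -1.0]]
ft_force: [1.0, -0.4, 0.6]
grip_width: 38.7
t 5.55 tcp [533.2 277.6 174. ] yang 79.12 tilt 1.7 F [ 1.  -0.4  0.6] w 38.7 q [ 0.48  0.34  1.75 -0.    1.02 -0.9 ]
tool delta [16.6 36.6 64.3]
turn -0.58
```

```bash
python3 -m pendant '{"claw":[50,50,50,50,50],"slide":[[8,18,12],[8,18,12],[0,0,12],[0,0,8],[0,0,0]],"turn":[-0.5,0,0,0,0]}'; python3 go.py 525.5 317.5 90 79.7
python3 - <<'E'
from h import *
f=eyes.grab_frame("wrist");cv2.imwrite("pics/w4.png",f["image"])
f=eyes.grab_frame("scene")["image"];cv2.imwrite("pics/s4.png",cv2.resize(f[130:290,340:500],None,fx=4,fy=4))
E
python3 go.py 525.5 317.5 90 79.7
```

```text
clock: 6.05
tcp_pos: [524.5, 321.8, 124.5]
ee_rot: [[-0.984, 0.175, 0.026], [0.175, 0.984, 0.013], [-0.023, 0.018, -1.0]]
ft_force: [-0.3, -0.1, -0.0]
grip_width: 50.1
t 6.05 tcp [524.5 321.8 124.5] yang 79.95 tilt 1.67 F [-0.3 -0.1 -0. ] w 50.1 q [ 0.55  0.42  1.76 -0.    0.94 -0.84]
tool delta [-0.9 -4.7 34.5]
turn 0.25
t 6.15 tcp [525.2 321.9 125.9] yang 79.91 tilt 1.76 F [ 0.3 -0.4 -1.1] w 50.1 q [ 0.55  0.42  1.75 -0.    0.94 -0.84]
tool delta [-0.2 -4.9 35.8]
turn 0.21
```

View pics/w4.png

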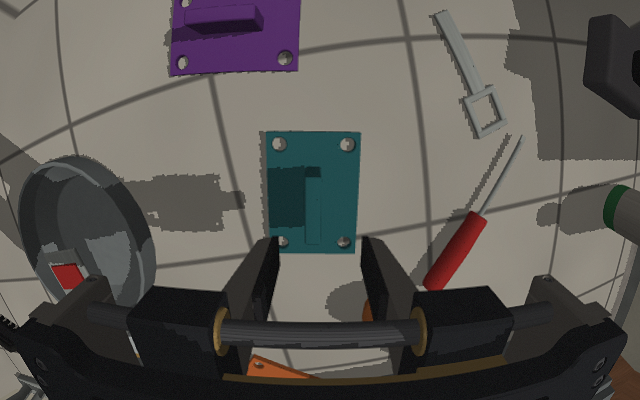

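View pics/s4.png

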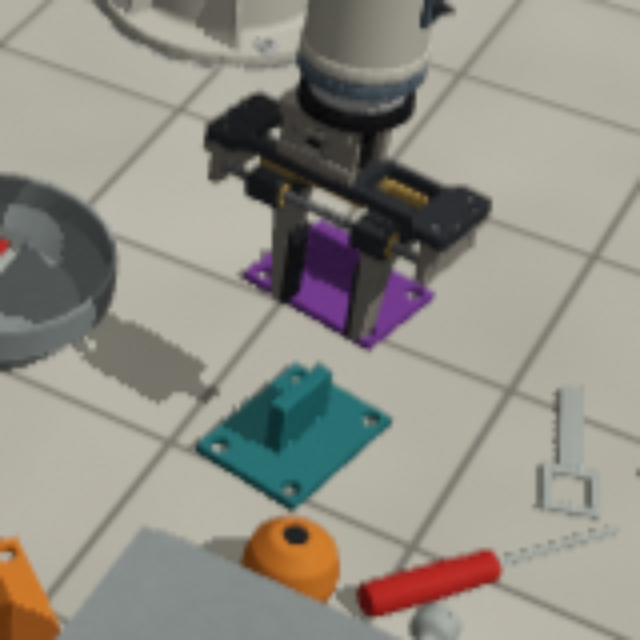

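The wrist view shows the plate holes at (279,144), (348,145), (343,242) and (283,241), with the rib upright between the jaws. I'll refit from these.

```bash
python3 - <<'E'
from h import *
W=eyes.grab_frame("wrist")
P=[onplane(W,p,8,True).round(1) for p in [(279,144),(347.5,145),(282.5,241),(343,242)]]
print(P)
for m in ([(50,-32),(50,32),(-50,-32),(-50,32)],[(50,32),(50,-32),(-50,32),(-50,-32)]):print(fit(m,P))
for p in [(306,168),(321,168),(321,245)]: print(onplane(W,p,53,True))
E
python3 go.py 525.5 317.5 16 79.7
```

```text
[array([470.8, 296.4,   8. ]), array([483.2, 359. ,   8. ]), array([568.2, 278.9,   8. ]), array([580.6, 339.7,   8. ])]
(array([525.7, 318.5]), np.float64(2.9628334448068085), array([[-11.38662444, -62.48051692],
       [ 12.39313181,  63.09964779],
       [-12.39313181, -62.19964779],
       [ 11.38662444,  61.58051692]]))
(array([525.7, 318.5]), np.float64(2.951524165561137), array([[ 0.24520171, -0.12258596],
       [ 0.55392811, -0.37002905],
       [-0.55392811,  1.27002905],
       [-0.24520171, -0.77741404]]))
[488.74456551 319.7976127   53.        ]
[490.89143388 331.52685062  53.        ]
[557.61428337 319.78715505  53.        ]
t 6.2 tcp [525.5 322.1 126.4] yang 79.9 tilt 1.82 F [ 1.4  0.  -0. ] w 49.9 q [ 0.55  0.42  1.75 -0.    0.94 -0.84]
tool delta [  1.9  -6.7 110.3]
turn 0.2
```

```bash
python3 -m pendant '{"claw":[50,50,50,50,50],"slide":[[0,-4,15],[0,0,20],[0,0,20],[0,0,15],[0,0,5]],"turn":[0.5,0,0,0,0]}'; python3 go.py 525.7 318 16 79.3
```

```text
clock: 6.7
tcp_pos: [532.2, 318.0, 54.5]
ee_rot: [[-0.981, 0.188, 0.037], [0.189, 0.982, 0.02], [-0.032, 0.026, -0.999]]
ft_force: [-0.1, -0.2, -0.0]
grip_width: 49.7
t 6.7 tcp [532.2 318.   54.5] yang 79.14 tilt 2.39 F [-0.1 -0.2 -0. ] w 49.7 q [ 0.54  0.51  1.8  -0.    0.79 -0.84]
tool delta [ 7.6 -2.2 38.3]
turn -0.16
```

```bash
python3 -m pendant '{"claw":[50,50,50,50,50],"slide":[[5,-1.5,8],[3,0,10],[1,0,9],[0,0,7],[0,0,3]],"turn":[0,0,0,0,0]}'; python3 go.py 525.7 318 16 79.3
```

```text
clock: 7.2
tcp_pos: [524.8, 319.3, 16.0]
ee_rot: [[-0.981, 0.189, 0.039], [0.19, 0.982, 0.021], [-0.034, 0.028, -0.999]]
ft_force: [-0.1, 0.2, -0.5]
grip_width: 49.8
t 7.2 tcp [524.8 319.3  16. ] yang 79.11 tilt 2.52 F [-0.1  0.2 -0.5] w 49.8 q [ 0.55  0.56  1.83 -0.    0.71 -0.83]
tool delta [-1.2 -1.1 -0. ]
turn -0.19
```

Positioned over the rib. Closing with 35 N.

```bash
python3 -m pendant '{"claw":[8,8,8,8,8],"slide":[[0,-1,0],[0,0,0],[0,0,0],[0,0,0],[0,0,0]],"turn":[0,0,0,0,0]}' 35; python3 go.py 525.7 318 16 79.3
```

```text
clock: 7.7
tcp_pos: [525.0, 318.2, 16.4]
ee_rot: [[-0.981, 0.188, 0.039], [0.189, 0.982, 0.02], [-0.035, 0.027, -0.999]]
ft_force: [-2.6, -4.4, 11.1]
grip_width: 13.6
t 7.7 tcp [525.  318.2  16.4] yang 79.14 tilt 2.53 F [-2.6 -4.4 11.1] w 13.6 q [ 0.54  0.56  1.83 -0.    0.71 -0.83]
tool delta [-0.8 -0.1  0.5]
turn -0.16
```

```bash
python3 -m pendant '{"claw":[8,8,8,8,8],"slide":[[0,0,-12],[0,0,-25],[0,0,-30],[0,0,-30],[0,0,-20]],"turn":[0,0,0,0,0]}'; python3 go.py 672 50.5 150 1
python3 - <<'E'
from h import *
f=eyes.grab_frame("wrist");cv2.imwrite("pics/w5.png",f["image"])
f=eyes.grab_frame("scene")["image"];cv2.imwrite("pics/s5.png",cv2.resize(f[130:290,340:500],None,fx=4,fy=4))
f=eyes.grab_frame("side")["image"];cv2.imwrite("pics/d5.png",cv2.resize(f[110:230,200:340],None,fx=4,fy=4))
E
```

```text
clock: 8.2
tcp_pos: [517.3, 314.1, 135.6]
ee_rot: [[-0.981, 0.189, 0.032], [0.19, 0.982, 0.017], [-0.028, 0.023, -0.999]]
ft_force: [-0.9, -0.5, -3.9]
grip_width: 13.8
t 8.2 tcp [517.3 314.1 135.6] yang 79.11 tilt 2.08 F [-0.9 -0.5 -3.9] w 13.8 q [ 0.54  0.39  1.78 -0.    0.94 -0.83]
tool delta [-202.2 -229.2  -13.8]
turn 78.11
```

View pics/w5.png

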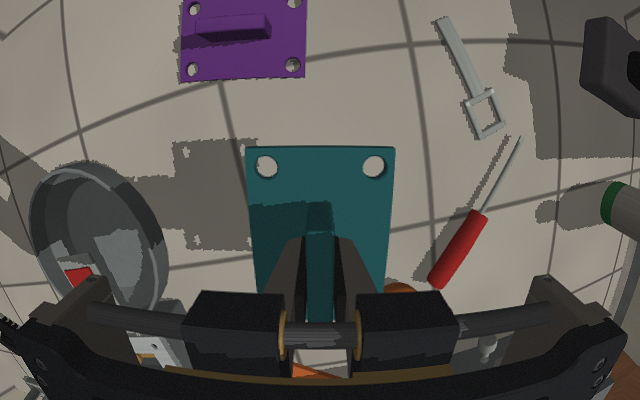

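View pics/d5.png

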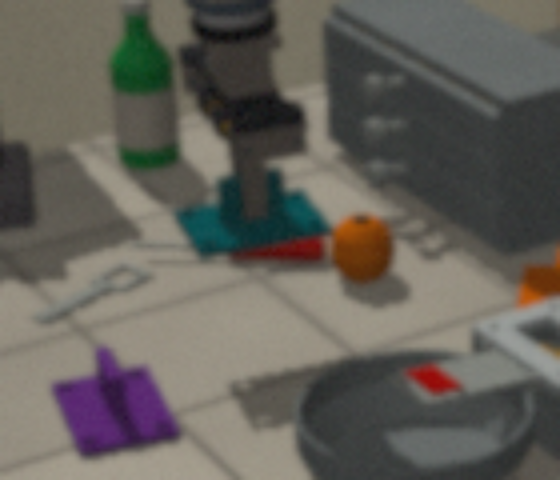

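The plate is held squarely in the jaws, seen in both the wrist and side views, and is clear of the neighbours. Now I'll carry it along −y while turning.

```bash
python3 -m pendant '{"claw":[8,8,8,8,8],"slide":[[-5,-25,-5],[-8,-25,-4],[-12,-23,-4],[-15,-21,-4],[-18,-19,-4]],"turn":[8,8,8,8,8]}'; python3 go.py 672 50.5 160 1
```

```text
clock: 8.85
tcp_pos: [512.1, 181.6, 146.1]
ee_rot: [[-0.615, 0.788, 0.024], [0.788, 0.615, 0.015], [-0.003, 0.028, -1.0]]
ft_force: [0.3, -0.3, -2.8]
grip_width: 13.8
t 8.85 tcp [512.1 181.6 146.1] yang 37.96 tilt 1.61 F [ 0.3 -0.3 -2.8] w 13.8 q [ 0.33  0.29  1.89  0.01  0.93 -0.33]
tool delta [-201.8   45.8  -11.9]
turn 36.96
```

```bash
python3 -m pendant '{"claw":[8,8,8,8,8],"slide":[[-30,0,-3],[-30,4,-3],[-29,8,-3],[-28,12,-3],[-26,15,-3]],"turn":[8,8,8,8,4.5]}'; python3 go.py 672 50.5 150 1
```

```text
clock: 9.35
tcp_pos: [596.3, 53.9, 152.6]
ee_rot: [[0.003, 1.0, 0.009], [1.0, -0.004, 0.012], [0.012, 0.009, -1.0]]
ft_force: [-0.3, 0.2, -2.1]
grip_width: 13.7
t 9.35 tcp [596.3  53.9 152.6] yang -0.2 tilt 0.89 F [-0.3  0.2 -2.1] w 13.7 q [0.08 0.37 1.76 0.01 1.   0.08]
tool delta [-3.2 75.7  3.2]
turn -1.2
```

```bash
python3 -m pendant '{"claw":[8,8,8,8,8],"slide":[[-3,20,0],[0,20,0],[0,18,0],[0,10,0],[0,3,0]],"turn":[-1,0,0,0,0]}'; python3 go.py 672 50.5 125 1
python3 - <<'E'
from h import *
import pickle
F={n:eyes.grab_frame(n) for n in ("scene","side","wrist")}
pickle.dump(F,open("f6.pkl","wb"))
cv2.imwrite("pics/w6.png",F["wrist"]["image"])
cv2.imwrite("pics/s6.png",cv2.resize(F["scene"]["image"][160:260,260:360],None,fx=6,fy=6,interpolation=cv2.INTER_CUBIC))
cv2.imwrite("pics/d6.png",cv2.resize(F["side"]["image"][130:230,280:400],None,fx=6,fy=6,interpolation=cv2.INTER_CUBIC))
E
python3 go.py 672 50.5 125 1
```

```text
clock: 9.85
tcp_pos: [666.6, 46.0, 143.4]
ee_rot: [[-0.006, 1.0, -0.002], [1.0, 0.006, 0.011], [0.011, -0.002, -1.0]]
ft_force: [1.1, -0.2, -2.9]
grip_width: 14.2
t 9.85 tcp [666.6  46.  143.4] yang 0.35 tilt 0.63 F [ 1.1 -0.2 -2.9] w 14.2 q [0.06 0.49 1.59 0.01 1.06 0.05]
tool delta [ 4.2  5.4 18.5]
turn -0.65
t 10.0 tcp [665.7  46.2 144.2] yang 0.37 tilt 0.64 F [ 0.1 -0.7 -3. ] w 13.6 q [0.06 0.49 1.6  0.01 1.06 0.05]
tool delta [ 4.   6.4 19.2]
turn -0.63
```

View pics/w6.png

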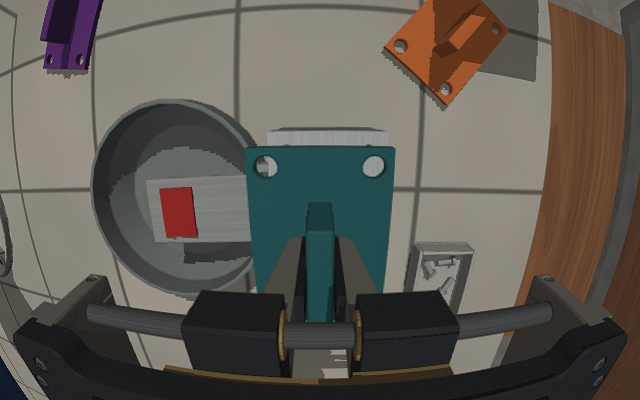

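View pics/s6.png

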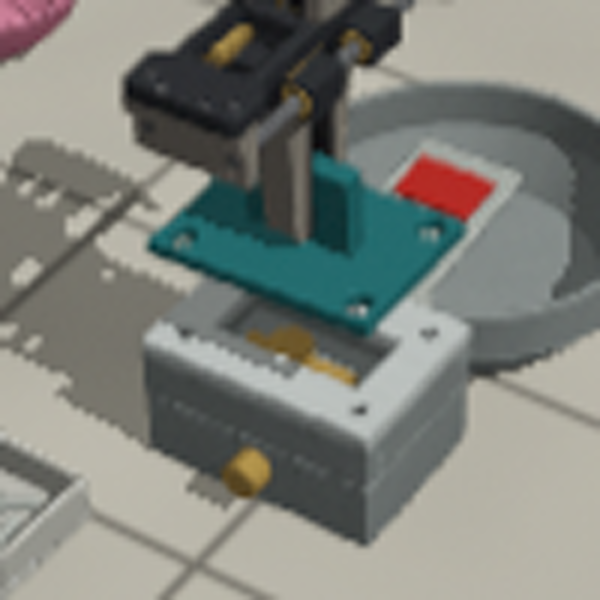

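View pics/d6.png

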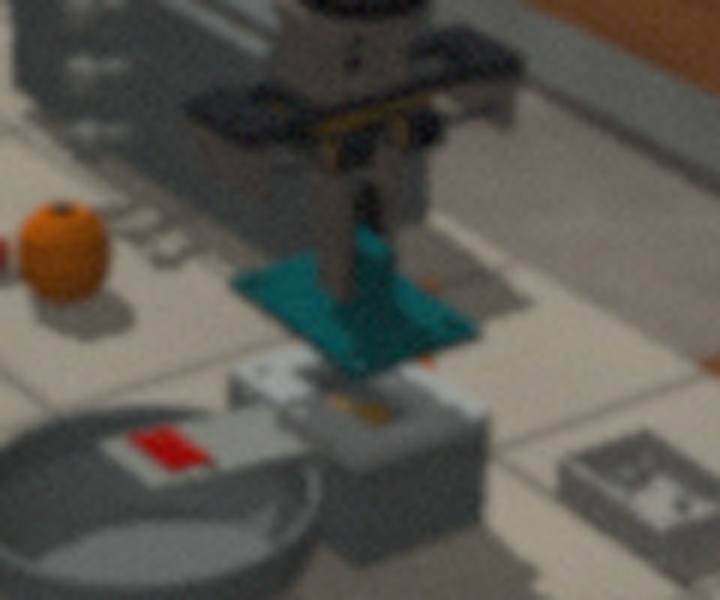

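```bash
python3 - <<'E'
from h import *
import pickle
F=pickle.load(open("f6.pkl","rb"));S,W=F["scene"],F["wrist"]
z=143.8-8.4
P=[onplane(S,crop(p,(260,160),6),z) for p in [(183,238),(432,232),(360,307)]]
print(np.round(P,1))
# plate yaw -88.9: plate +x -> world -y ; +y -> world +x   holes: (183,238)=y-,x+ ; (432,232)=y+,x- ; (360,307)= y+,x+
t,th,e=fit([(50,32),(-50,-32),(-50,32)],P);print("scene plate",t,np.degrees(th),np.abs(e).max())
Q=[onplane(W,p,z,True) for p in [(265,166.5),(374,166)]];print("wrist",np.round(Q,1))
t2,th2,e2=fit([(-50,-32),(-50,32)],Q);print("wrist plate",t2,np.degrees(th2),np.abs(e2).max())
B=onplane(S,crop((360,410),(260,160),6),76);print(B)
E
```

```text
[[703.4   0.8 135.4]
 [635.2  97.4 135.4]
 [698.9  98.1 135.4]]
scene plate [669.15256923  48.34323741] -87.66356965491245 1.4933064414223907
wrist [[633.5  97.6 135.4]
 [698.1  98.3 135.4]]
wrist plate [666.39161418  47.95414078] -89.31186707826978 0.3257608833192762
[704.1058155  101.47213149  76.        ]
```

The three visible plate holes put its centre at about (669,48) in the scene view and (666,48) in the wrist view, against the box at (672.7,50.7). I'll shift by about 4 mm and 2 mm and lower it.

```bash
python3 -m pendant '{"claw":[8,8,8,8,8],"slide":[[2,3,8],[0,1,8],[0,0,8],[0,0,4],[0,0,1]],"turn":[-0.3,0,0,0,0]}'; python3 go.py 670.3 48.5 107.5 0.7
```

```text
clock: 10.5
tcp_pos: [667.5, 49.4, 112.6]
ee_rot: [[-0.013, 1.0, -0.004], [1.0, 0.013, 0.011], [0.011, -0.004, -1.0]]
ft_force: [0.2, -0.4, -2.9]
grip_width: 13.8
t 10.5 tcp [667.5  49.4 112.6] yang 0.75 tilt 0.66 F [ 0.2 -0.4 -2.9] w 13.8 q [0.07 0.52 1.61 0.01 1.01 0.05]
tool delta [-1.   2.8  5. ]
turn 0.05
```

```bash
python3 -m pendant '{"claw":[8,8,8,8,8],"slide":[[-1,2.5,3],[0,0,2],[0,0,0],[0,0,0],[0,0,0]],"turn":[0,0,0,0,0]}'; python3 go.py 670.3 48.5 107.5 0.7
python3 - <<'E'
from h import *
import pickle
F={n:eyes.grab_frame(n) for n in ("scene","side","wrist")}
pickle.dump(F,open("f7.pkl","wb"))
cv2.imwrite("pics/w7.png",cv2.resize(F["wrist"]["image"][110:260,220:420],None,fx=4,fy=4,interpolation=cv2.INTER_CUBIC))
cv2.imwrite("pics/s7.png",cv2.resize(F["scene"]["image"][180:260,270:360],None,fx=7,fy=7,interpolation=cv2.INTER_CUBIC))
cv2.imwrite("pics/d7.png",cv2.resize(F["side"]["image"][150:230,300:380],None,fx=7,fy=7,interpolation=cv2.INTER_CUBIC))
E
python3 go.py 670.3 48.5 107.5 0.7
```

```text
clock: 11.0
tcp_pos: [670.5, 48.3, 107.4]
ee_rot: [[-0.013, 1.0, -0.003], [1.0, 0.013, 0.011], [0.011, -0.003, -1.0]]
ft_force: [1.0, -0.4, -2.7]
grip_width: 14.1
t 11.0 tcp [670.5  48.3 107.4] yang 0.74 tilt 0.65 F [ 1.  -0.4 -2.7] w 14.1 q [0.06 0.53 1.61 0.01 1.   0.04]
tool delta [ 0.2 -0.2 -0.1]
turn 0.04
t 11.15 tcp [670.5  48.3 107.4] yang 0.75 tilt 0.65 F [ 1.1 -0.4 -1.4] w 14.0 q [0.06 0.53 1.61 0.01 1.   0.04]
tool delta [ 0.2 -0.2 -0.1]
turn 0.05
```

View pics/w7.png

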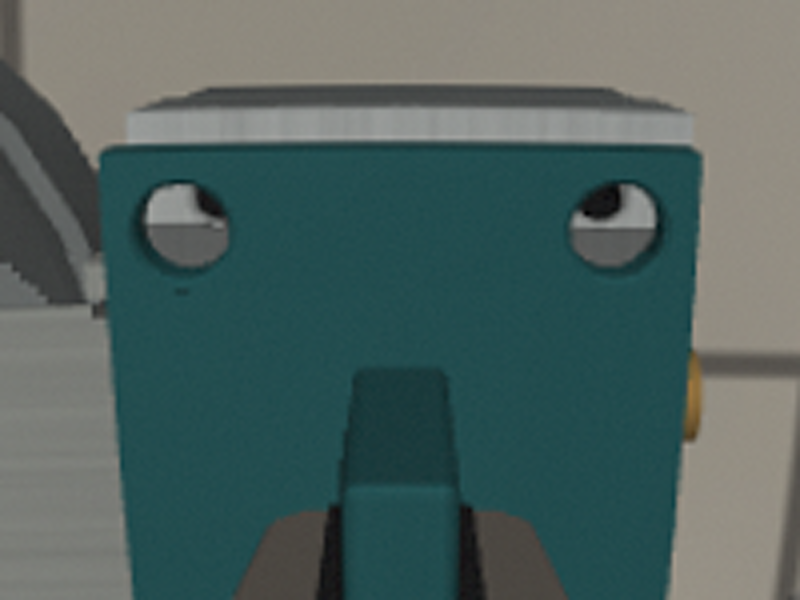

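View pics/s7.png

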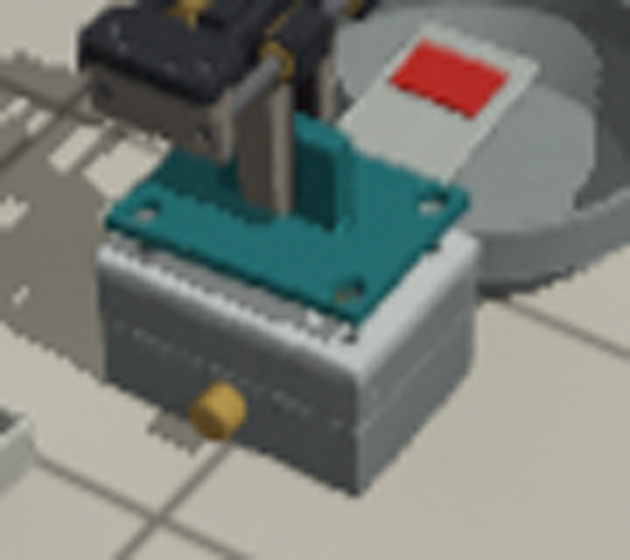

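View pics/d7.png

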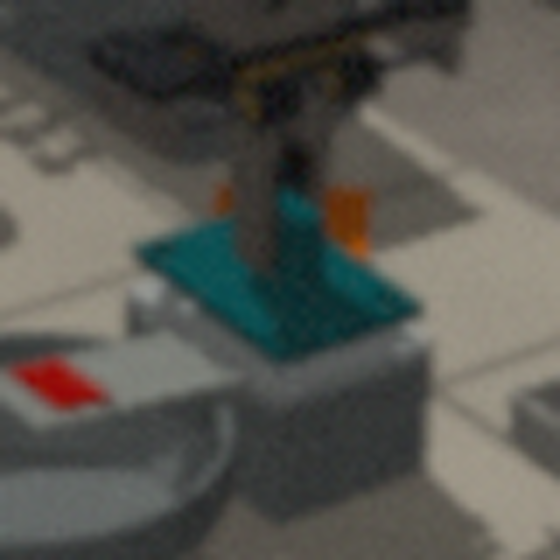

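In the wrist view the dark threaded holes show through the plate holes. The right one is near crop (601,202) inside the plate hole centred at (613,225), and the left one near (215,199) inside (186,226). I'll compute the offset between them.

```bash
python3 - <<'E'
from h import *
import pickle
F=pickle.load(open("f7.pkl","rb"));S,W=F["scene"],F["wrist"]
o=(220,110)
zt=107.4-8.4
for zz,nm,pts in ((76,"thread",[(215,199),(601,202)]),(zt,"plate top",[(184,225),(615,225)]),(zt-8,"under",[(187,227),(613,226)])):
    Q=[onplane(W,crop(p,o,4),zz,True) for p in pts];print(nm,np.round(Q,1),np.mean(Q,0).round(1),np.hypot(*(Q[1]-Q[0])[:2]).round(1))
P=[onplane(S,crop(p,(270,180),7),zt) for p in [(147,209),(434,203),(350,290)]]
print(np.round(P,1)); t,th,e=fit([(50,32),(-50,-32),(-50,32)],P);print("scene plate",t,np.degrees(th),np.abs(e).max())
# predictions in wrist
for th in (0.0185,):
  c,s=np.cos(th),np.sin(th)
  for b in ((672.7,50.7),(670.5,49.5)):
    for q in ((-32,50),(32,50)): print(b,q,((proj(W,(b[0]+c*q[0]-s*q[1],b[1]+s*q[0]+c*q[1],76),True)-np.array(o)+.5)*4-.5).round(0))
E
```

```text
thread [[639.3 100.3  76. ]
 [703.5 100.7  76. ]] [671.4 100.5  76. ] 64.2
plate top [[638.1  99.8  99. ]
 [702.  100.8  99. ]] [670.1 100.3  99. ] 63.9
under [[637.2  98.2  91. ]
 [703.1  99.2  91. ]] [670.1  98.7  91. ] 66.0
[[705.3   2.3  99. ]
 [637.5  99.4  99. ]
 [700.8  99.3  99. ]]
scene plate [671.16430883  49.95072986] -87.92514513764851 1.7587491766467878
(672.7, 50.7) (-32, 50) [218. 200.]
(672.7, 50.7) (32, 50) [603. 199.]
(670.5, 49.5) (-32, 50) [205. 207.]
(670.5, 49.5) (32, 50) [589. 205.]
```

Plate and threads agree to about 1.4 mm, and the plate hole pitch at the assumed height is 63.9 mm against 64, which confirms the height. One small trim of +1.3 mm x and +0.6 mm y, then a final check.

```bash
python3 -m pendant '{"claw":[8,8,8,8,8],"slide":[[0.6,1.3,0],[0,0,0],[0,0,0],[0,0,0],[0,0,0]],"turn":[0,0,0,0,0]}'; python3 go.py
python3 - <<'E'
from h import *
W=eyes.grab_frame("wrist");D=eyes.grab_frame("side");S=eyes.grab_frame("scene")
a=cv2.resize(W["image"][110:210,220:420],None,fx=4,fy=4,interpolation=cv2.INTER_CUBIC)
cv2.imwrite("pics/w8.png",a);cv2.imwrite("pics/s8.png",S["image"])
E
python3 go.py
```

```text
clock: 11.65
tcp_pos: [672.0, 49.1, 107.7]
ee_rot: [[-0.013, 1.0, -0.003], [1.0, 0.013, 0.011], [0.011, -0.003, -1.0]]
ft_force: [0.4, 0.3, -1.9]
grip_width: 13.7
t 11.65 tcp [672.   49.1 107.7] yang 0.75 tilt 0.64 F [ 0.4  0.3 -1.9] w 13.7 q [0.06 0.54 1.6  0.01 1.   0.04]
t 11.8 tcp [672.   49.  107.7] yang 0.75 tilt 0.64 F [ 0.6 -0.1 -2.9] w 13.7 q [0.06 0.54 1.6  0.01 1.   0.04]
```

View pics/w8.png

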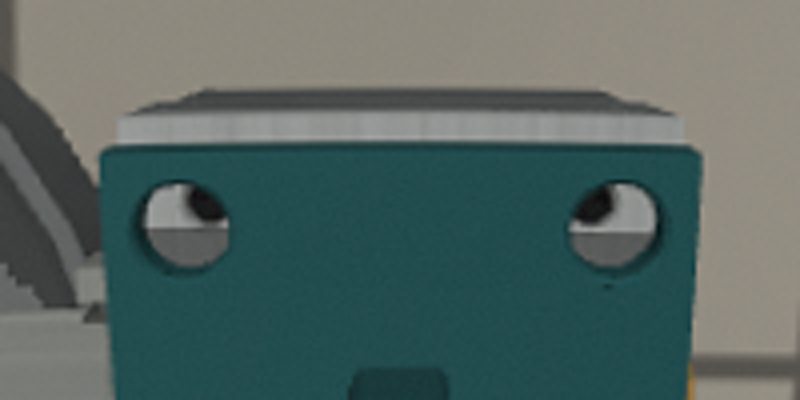

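View pics/s8.png

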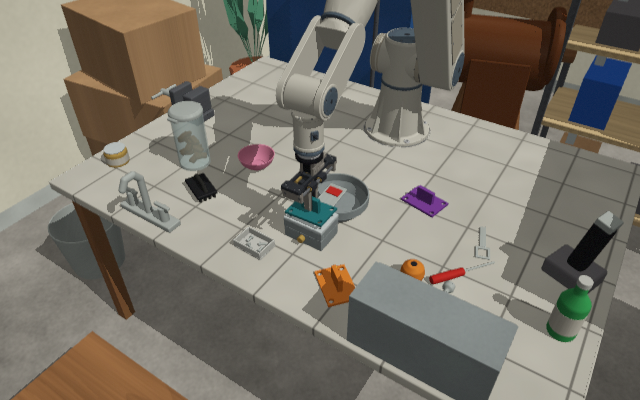

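The wrist view shows the threads at (208,203) and (595,206), symmetric in the plate holes at (186,226) and (613,225). The scene view shows everything else in its original place and the paddle up. Handing in.

```bash
python3 - <<'E'
from workcell import r
print(r.job_done())
E
python3 go.py
```

```text
the job is handed in; nothing more can be done
None
the job is handed in; nothing more can be done
```

I pressed the paddle to its stop and let it spring back up. The arm is now holding the teal cover level over the valve box, ready for your screws. The job was handed in at about 11.8 s of the 54 s allowed; no verdict was reported.

- **Paddle:** The first press crept back up about 3 mm, so I pressed again and held it at about 22–24 N for roughly half a second. The first press peaked near 39 N at the fingertips, close to the 40 N limit for the arm and gripper body. The side camera showed the paddle back up afterwards.
- **Hole alignment:** After a last trim of 1.3 mm in x and 0.6 mm in y, the two threaded holes visible to the wrist camera sat symmetrically in their plate holes. Before that trim, the wrist and scene cameras put the offset at about 1.5 mm and agreed to within about 1 mm. I didn't re-measure in millimetres after the trim. The other two holes were out of the wrist camera's view.
- **Height and level:** The underside is about 15 mm above the flange, worked out from the grip height. The tool is tilted 0.6° now and was tilted 2.5° when it gripped the plate flat, so the plate itself may be about 2–3° off level, within the 6.9° allowed.
- **Grip and surroundings:** The grip is set to 35 N, and the readings showed no sign of contact with the drinker. In the final picture nothing else on the counter appeared to have moved.

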